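Load the sole form into its one-way press nest

TASK

The green half-sole form stands on edge in the wooden rack. Take it out, lay it down flat on the open bench on its back, so that its black grip bar points up, and let go; then take it again by the bar, turn it until its outline matches the cutout in the aluminium nest, and set it in, fully home and level on the pocket floor. Leave the grey form in the rack, and the wax, heel block and thread spool where they are.

Things in the scene. Friction and masses are not known exactly. Their poses are not given: they have to be found in the camera images.
- green_form: Green half-sole form, loose, about 0.25 kg: plate 130 (x) x 64 (y) x 18 (z) mm. Origin: centre of its plain back (z = 0); z points out of the face with the black grip bar, x to the toe. It starts on edge in the rack, on its straight side (y = -32 mm), y axis up, bar level; free to be gripped across the 18 mm at the top. On the bench it stands likewise; leaned past 20 degrees it tips over.
- form_toe (a point): Point near the green form's toe, on its back: (60, 0, 0) mm in its frame. The form's outline in mm (x, y), convex: (-65,-32) (38,-32) (52,-28) (61,-19) (65,-6) (63,7) (55,18) (40,27) (20,32) (-20,32) (-65,22): square tail, skewed round toe, so it fits the cutout one way only, bar up.
- grip_bar (a point): Centre of the green form's grip bar's free face: (0, 0, 42) mm in its frame. The bar is 54 (x) x 14 (y) mm and stands 24 mm out of the plate (z = 18 to 42 mm), so 25 mm of plate lie free between it and the top edge at the start.
- grey_form: Grey form, the mirror image of the green one (toe to its -x), same size, origin, bar and stance, in the other slot of the rack; it stays there.
- rack: Fixed wooden rack, 156 (x) x 150 (y) mm, origin under its centre. Two slots along x at y = +37.5 and -37.5 mm, 21 mm wide, floor 8 mm and side cheeks 26 mm above the bench; which form stands in which slot varies. Bars point to the rack's -y.
- nest: Fixed pale aluminium nest (nearly white in the lamp light), origin under the cutout's centre, x to the cutout's toe end; outline 23 mm wider all round than the form, top 20 mm above the bench.
- pocket (a point): Centre of the pocket floor (8 mm above the bench, dark), axes as the nest's. The pocket is 12 mm deep and has the form's outline plus 3 mm clearance all round, and a steep lead-in that widens it by 4 mm more over its top 7 mm. A seated form has its origin here and its axes parallel to these; its face then stands 6 mm above the nest.
- pocket_toe (a point): Point on the pocket floor where the form's toe point (form_toe) comes to lie: 60 mm along x from the pocket centre.
- heel_block: Brown leather heel lift, 62 x 69 x 19 mm, bystander at the back; origin under its centre.
- beeswax: Yellow-brown cake of wax, 38 x 53 x 24 mm, bystander at the back; origin under its centre.
- spool: Cream thread spool, 48 mm across, 52 mm high, bystander at the back; origin under its centre.

How it is judged:
By the outcome, as a careful person would: the job done as asked, in the order asked, and still so for the second after the job is handed in, with the robot touching nothing.
It also fails if it takes over 72 s, if anything falls off the work surface, if the arm or the gripper's body presses on something with over 40 N, if the wrist force passes 120 N, or if a joint passes its speed limit or range.

ROBOT

A 6-joint arm with a two-finger parallel gripper is mounted at the origin on a cart in front of the work surface, level with it; the furniture and walls round the work are solid. World frame = base frame: x ahead of the robot, y to its left, z up, the work surface at z = 0. Lengths are in m, angles in rad, forces in N, time in s.
With the tool pointing down it reaches from about 0.375 to 0.975 m from the base axis. Payload 3.8 kg.
Tool frame: the origin (TCP) lies at the very end of the fingers, on their centre line; the grasp point (between the pads) lies 19 mm behind it (arm.tcp_to_grasp is the distance from the TCP to the grasp point, in m); z points along the fingers, y is the line along which they close (so a half turn about z gives the same grasp; the last joint's range is limited). The gripper opens to 88 mm and grips with 3 to 60 N. Pads are 18 mm wide; open, the fingers measure 123 mm over their backs; the gripper's body (75 mm by 187 mm) begins 45 mm behind the grasp point.
Start: joints at [-1.282, 0.264, 1.604, -0, 1.274, -0.037], TCP at [0.216, -0.639, 0.239] pointing down, gripper open.
Joint ranges: [-2.63, 2.63], [-0.94, 2.18], [0.31, 2.57], [-1.31, 4.45], [0, 2.66], [-2.55, 2.55]. Speed limits (rad/s): [2.57, 2.57, 3.14, 3.14, 3.14, 3.14].

INTERFACE

Orientations are given as a unit quaternion [x, y, z, w].
In Python, from bench import arm gives the robot as it stands.
- The arm moves only by the shell command python3 -m pendant 'ROWS' [OPENING] [FORCE]. ROWS is text: rows parted by semicolons, each of 6 numbers parted by spaces: the shift along the tool's x, y, z in m, then the turn, a rotation vector about the tool's x, y, z in degrees. A call has 1 to 20 rows; each row shifts and turns the commanded pose from where the row before left it, along the tool's axes as they then stand; what a row does not reach is not made up. A row lasts 1/8 s, in which the tool goes at most 62.5 mm and 10.7 degrees, less where a joint would pass 70% of its speed; a pose out of reach is approached as far as the arm can. A call is refused whole if a number of a shift passes 0.0625 or a number of a turn 10.7, either way. A call with a gripper value outside its range is refused whole. OPENING is the opening, from 0 (shut) to 1 (fully open), set as the call begins (- or left out, the last holds). The fingers move at their own pace and stop on an object; FORCE is the grip in N (left out, the last holds). Time passes only in rows, so rows that do not move let the fingers close. It gives the time, the measured TCP pose, the force, the opening and the grip force at its end, in the units of the state.
- arm.observe(): the state, without advancing time (a new reading comes with each control period).
- arm.read_camera(name): name is "scene" or "side" or "wrist"; returns the picture (480x640x3 uint8, red, green, blue); there is no depth.
- arm.get_calibration(name): a dict with "intrinsics" (3x3 intrinsics, pixels), "k1" (the pictures are not rectified: a ray, as slopes to the right and down, at radius r is drawn at 1 + k1 r^2 times it, then the intrinsics apply), "R" (3x3) and "t" (3): a world point X has camera coordinates R X + t. Camera axes: x right, y down, z forward; pixel columns grow to the right and rows downward; lengths in m; the calibration is good to about 2 mm. A picture is of the moment at which its call begins: read the wrist's pose just before it. get_calibration takes no time and is no camera call; for the wrist camera it gives the pose at the moment of the call.
- arm.close_job(): hands the job in; it is judged then, once.
The state is a dict: "time_s": time; "q": joint angles; "joint_velocities": joint speeds; "joint_torque": joint torques, N m; "ee_pos": TCP position; "tcp_rot": TCP orientation; "ft_force": force on the tool from outside, world axes, zero at the start; "moment": the same for the moment, N m; "finger_gap": finger opening in m; "finger_force": force on a finger pad.
Only numpy, scipy, OpenCV 4.12 (cv2) and the standard library are available. Lean on these libraries where they do the work, as an engineer would, in place of code of your own. Each camera call takes 0.05 s, during which the arm holds its last target. There are 200 camera calls.

## Working session

There is one attempt and no reset: what is moved stays moved. The work goes in short steps, Python scripts to look and compute and a shell command to move; the robot and the scene stay as the last step left them, time stands still between calls to the robot, and variables do not carry over. Pictures are saved under pics/ and viewed, at most 10 in all, crops included, and the job is handed in when it is done.

```bash
ls; mkdir -p pics
cat > h.py <<'E'
import numpy as np,cv2
from bench import arm
from scipy.spatial.transform import Rotation as R
def snap(n,f):
    c=arm.get_calibration(n); im=arm.read_camera(n); cv2.imwrite('pics/'+f,im[:,:,::-1]); np.savez('pics/'+f+'.npz',K=c['intrinsics'],k1=c['k1'],R=c['R'],t=c['t']); return im,c
def ld(f): return dict(np.load('pics/'+f+'.npz'))
def px2w(c,u,v,z):
    K=np.array(c.get('intrinsics',c.get('K'))); d=np.array([(u-K[0,2])/K[0,0],(v-K[1,2])/K[1,1]]); s=d.copy()
    for _ in range(20): s=d/(1+float(c['k1'])*(s@s))
    Rm=np.array(c['R']);t=np.array(c['t']); o=-Rm.T@t; r=Rm.T@np.array([s[0],s[1],1]); return o+r*(z-o[2])/r[2]
def w2px(c,X):
    K=np.array(c.get('intrinsics',c.get('K'))); p=np.array(c['R'])@np.array(X)+np.array(c['t']); s=p[:2]/p[2]; s=s*(1+float(c['k1'])*(s@s)); return np.array([K[0,0]*s[0]+K[0,2],K[1,1]*s[1]+K[1,2]])
OUT=np.array([(-65,-32),(38,-32),(52,-28),(61,-19),(65,-6),(63,7),(55,18),(40,27),(20,32),(-20,32),(-65,22)])/1000
E
python3 - <<'E'
from h import *
for n in('scene','side'): im,c=snap(n,n+'0.png'); print(n,-np.array(c['R']).T@np.array(c['t']),np.array(c['R']).tolist())
print(arm.observe()['time_s'])
E
```

```text
pics
scene [0.29579096 0.53443405 1.110797  ] [[-0.92193416247453, -0.38721374499689865, -0.010144739911091584], [-0.3343202192905176, 0.8086784802672907, -0.48401353961033555], [0.19562052815573122, -0.44283702559526605, -0.875001701556066]]
side [ 0.5331773  -0.92179508  0.75086749] [[0.9990774376267493, -0.04039488582297436, -0.01457829978143469], [-0.03639954956148477, -0.616379120209458, -0.7866078139464009], [0.02278917323839387, 0.7864127627201658, -0.6172808276740395]]
0.1
```

View pics/scene0.png

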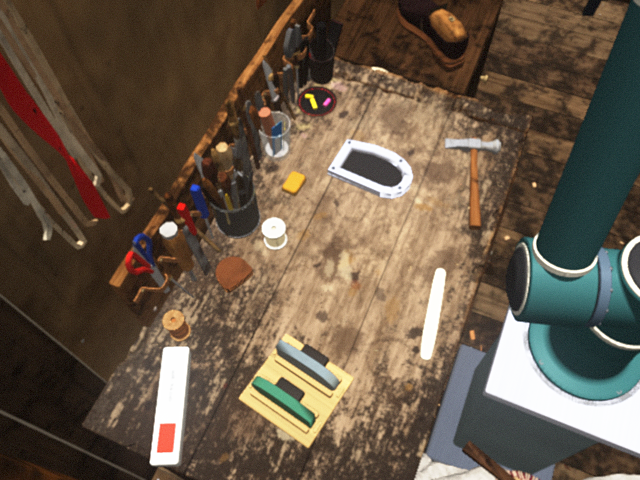

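View pics/side0.png

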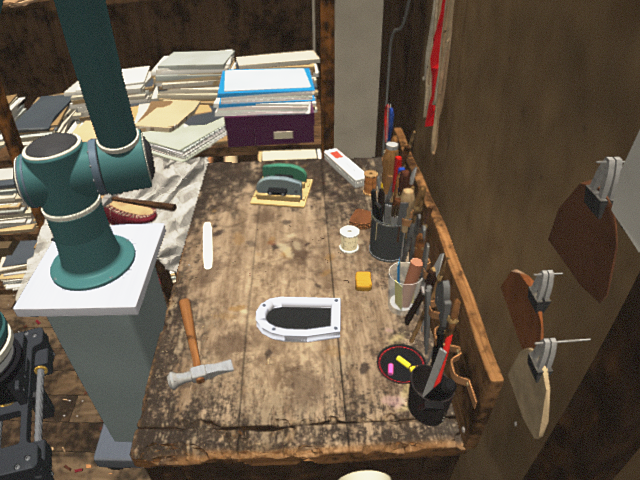

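The scene view shows the rack at about (297,388), with green in the left-lower slot at (283,400) and grey at (307,365). The nest is at (372,168) and the spool at (274,233). In the side view the nest is at (300,318) and the rack at (283,185). Next I'll enlarge the rack and the nest.

Run:
```python
import cv2,numpy as np
a=cv2.imread('pics/scene0.png')
r=cv2.resize(a[325:450,230:363],None,fx=4,fy=4,interpolation=2)[:, :]
n=cv2.resize(a[130:210,320:420],None,fx=4,fy=4,interpolation=2)
r=cv2.resize(a[325:450,235:360],(500,500),interpolation=2)
n=cv2.resize(a[135:202,323:418],(285,201),interpolation=2)
c=np.zeros((500,795,3),np.uint8); c[:,:500]=r; c[:201,510:795]=n; cv2.imwrite('pics/c1.png',c)
```

```text
(no output)
```

View pics/c1.png

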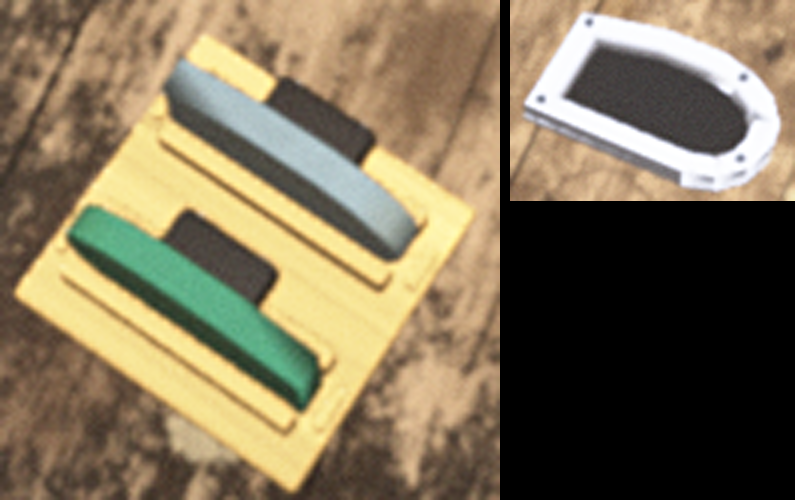

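```bash
cat > fit.py <<'E'
from h import *
from scipy.optimize import minimize
def off(P,d):  # offset polygon: hull of discs
    a=np.linspace(0,2*np.pi,48); return cv2.convexHull((P[:,None]+d*np.c_[np.cos(a),np.sin(a)][None]).reshape(-1,2).astype(np.float32))[:,0]
def miter(P,d):
    q=[];n=len(P)
    for i in range(n):
        a,b,c=P[i-1],P[i],P[(i+1)%n]; e1=(b-a)/np.linalg.norm(b-a);e2=(c-b)/np.linalg.norm(c-b)
        n1=np.array([e1[1],-e1[0]]);n2=np.array([e2[1],-e2[0]]); q.append(b+d*(n1+n2)/(1+n1@n2))
    return np.array(q)
def sil(c,p,P,zs):
    co,si=np.cos(p[2]),np.sin(p[2]); Q=P@np.array([[co,si],[-si,co]])+p[:2]
    pts=np.array([w2px(c,[*q,z]) for z in zs for q in Q]); return cv2.convexHull(pts.astype(np.float32))[:,0]
def fitsil(views,p0,P,zs):
    def f(p):
        s=0
        for c,h in views:
            m=sil(c,p,P,zs); i=cv2.intersectConvexConvex(m,h)[0]; s+=1-i/(cv2.contourArea(m)+cv2.contourArea(h)-i)
        return s
    return minimize(f,p0,method='Nelder-Mead',options=dict(initial_simplex=np.array([p0,*(np.array(p0)+np.diag([.015,.015,.15]))]),xatol=1e-5,fatol=1e-6))
E
python3 - <<'E'
from fit import *
c=ld('scene0.png'); 
for nm,pt in dict(top=(285.75,333.75),right=(353.25,378),bot=(308.75,448.25),left=(239.25,398.75)).items(): print(nm,px2w(c,*pt,.008).round(4))
C=np.array([px2w(c,*p,.008)[:2] for p in [(285.75,333.75),(353.25,378),(308.75,448.25),(239.25,398.75)]])
print('sides',np.linalg.norm(C-np.roll(C,-1,0),axis=1),'centre',C.mean(0))
# form top edge (z=72mm): tail/toe ends of green top
for n,p in dict(g_toe=(80,222),g_tail=(307,390),g_mid_bar=(218,268),grey_l=(180,75)).items(): print(n,px2w(c,235+p[0]/4,325+p[1]/4,.07 if n[2:]!='mid_bar' else .047).round(4))
v=[]
for n,(x0,y0,x1,y1) in dict(scene=(318,125,425,210),side=(245,285,350,350)).items():
    a=cv2.imread(f'pics/{n}0.png'); m=np.zeros(a.shape[:2],np.uint8); s=cv2.cvtColor(a,cv2.COLOR_BGR2HSV)
    m[y0:y1,x0:x1]=((s[...,1]<50)&(s[...,2]>110))[y0:y1,x0:x1]*255
    k,l,st,_=cv2.connectedComponentsWithStats(m); b=1+st[1:,4].argmax(); ys,xs=np.where(l==b)
    h=cv2.convexHull(np.c_[xs,ys].astype(np.float32))[:,0]; print(n,h.min(0),h.max(0)); v.append((ld(n+'0.png'),h))
p=px2w(v[0][0],372,168,.02)
t=px2w(v[0][0],412,177,.02); a=px2w(v[0][0],339,155,.02); ang=np.arctan2(*(t-a)[1::-1]); print(p,ang)
for P in (miter(OUT,.023),off(OUT,.023)):
    for vv in (v,v[:1],v[1:]):
        r=fitsil(vv,[p[0],p[1],ang],P,(0,.02)); print(r.x.round(4),np.degrees(r.x[2]).round(1),r.fun)
E
```

```text
top [0.5305 0.203  0.008 ]
right [0.3793 0.233  0.008 ]
bot [0.4058 0.3781 0.008 ]
left [0.557  0.3482 0.008 ]
sides [0.1541052  0.14748818 0.15412674 0.1475185 ] centre [0.46816508 0.29058333]
g_toe [0.5312 0.3199 0.07  ]
g_tail [0.4115 0.3472 0.07  ]
g_mid_bar [0.4711 0.3101 0.047 ]
grey_l [0.519  0.2428 0.07  ]
scene [327. 139.] [412. 198.]
side [255. 296.] [340. 341.]
[ 0.51201934 -0.2154638   0.02      ] -3.1086651259750773
[ 0.5115 -0.2234 -3.2324] -185.2 0.04892614633094128
[ 0.5098 -0.2229 -3.2335] -185.3 0.01822935047387353
[ 0.5127 -0.2237 -3.226 ] -184.8 0.012231939379646062
[ 0.5121 -0.2236 -3.2284] -185.0 0.06115105495600348
[ 0.5099 -0.2227 -3.2272] -184.9 0.03121079980475927
[ 0.5128 -0.2237 -3.2264] -184.9 0.01645830523127101
```

Run:
```python
from h import *
s=arm.observe(); print(s['ee_pos'],R.from_quat(s['tcp_rot']).as_matrix().round(3).tolist(),s['finger_gap'],s['time_s'])
c=ld('scene0.png')
for n,p in dict(spool=(275,244),wax=(293,187),heel=(233,278),folder1=(440,270),folder2=(427,357),ham=(475,225)).items(): print(n,px2w(c,*p,0)[:2].round(3))
w=arm.get_calibration('wrist'); print('wristcam in tool',(R.from_quat(s['tcp_rot']).inv().as_matrix()@(-np.array(w['R']).T@np.array(w['t'])-np.array(s['ee_pos']))).round(4),(np.array(w['R'])@R.from_quat(s['tcp_rot']).as_matrix()).round(3).tolist(),w['intrinsics'])
# target for view above green: form frame
yaw=np.radians(-10.8); print(np.array([.468,.2905])+.0375*np.array([-np.sin(yaw),np.cos(yaw)]))
```

```text
[ 0.21586925 -0.63890367  0.23755106] [[0.947, 0.32, -0.001], [0.32, -0.947, 0.002], [0.0, -0.002, -1.0]] 0.08816513356458547 0.1
spool [0.635 0.03 ]
wax [ 0.659 -0.115]
heel [0.681 0.134]
folder1 [ 0.298 -0.044]
folder2 [0.266 0.14 ]
ham [ 0.262 -0.174]
wristcam in tool [ 0.0692 -0.0004 -0.1455] [[0.0, 1.0, 0.001], [-0.964, 0.0, -0.267], [-0.267, -0.0, 0.964]] [[375.068768     0.         318.64290278]
 [  0.         375.068768   239.85899187]
 [  0.           0.           1.        ]]
[0.4750268  0.32733577]
```

```bash
python3 -m pendant '.033 -.0363 0 0 0 0;.033 -.0363 0 0 0 0;.033 -.0363 0 0 0 0;.033 -.0363 0 0 0 0;.033 -.0363 0 0 0 0;.033 -.0363 0 0 0 0;.033 -.0363 0 0 0 0;.033 -.0363 0 0 0 0;.033 -.0363 0 0 0 0;.033 -.0363 0 0 0 0;.033 -.0363 0 0 0 0;.033 -.0363 0 0 0 0;.02 -.0495 .0085 0 0 0;.02 -.0495 .0085 0 0 0;.02 -.0495 .0085 0 0 0;.02 -.0495 .0085 0 0 0;.02 -.0495 .0085 0 0 0;.02 -.0495 .0085 0 0 0;.02 -.0495 .0085 0 0 0;.02 -.0495 .0085 0 0 0' 0.5
python3 -m pendant '0 0 0 0 0 -10;0 0 0 0 0 -10;0 0 0 0 0 -10;0 0 0 0 0 -10;0 0 0 0 0 -10;0 0 0 0 0 -10;0 0 0 0 0 -10;0 0 0 0 0 -10;0 0 0 0 0 -10;0 0 0 0 0 -10;0 0 0 0 0 -10;0 0 0 0 0 -10;0 0 0 0 0 -10;0 0 0 0 0 -10;0 0 0 0 0 -10;0 0 0 0 0 0'
python3 - <<'E'
from h import *
s=arm.observe(); M=R.from_quat(s['tcp_rot']).as_matrix(); print(s['ee_pos'],M.round(3).tolist(),s['finger_gap'],s['time_s'])
im,c=snap('wrist','w1.png')
yaw=np.radians(-10.8); x=np.array([np.cos(yaw),np.sin(yaw),0]); b=np.array([.475,.3273,.04])
y=np.array([-x[1],x[0],0])
for n,p in dict(gt0=b+.065*x+[0,0,-.006],top1=b+.02*x+.009*y+[0,0,.032],top2=b-.02*x+.009*y+[0,0,.032],top3=b+.02*x-.009*y+[0,0,.032],top4=b-.02*x-.009*y+[0,0,.032]).items(): print(n,w2px(c,p).round(1))
E
```

```text
time_s: 2.6
ee_pos: [0.4762, 0.328, 0.17]
tcp_rot: [0.987, 0.162, -0.0, 0.0]
ft_force: [0.2, -0.3, 0.1]
finger_gap: 0.0437
finger_force: 0.0
time_s: 4.6
ee_pos: [0.4763, 0.3261, 0.1702]
tcp_rot: [0.1, 0.995, -0.0, -0.0]
ft_force: [-0.0, -0.4, 0.4]
finger_gap: 0.0443
finger_force: 0.0
[0.47630452 0.32611404 0.17020531] [[-0.98, 0.198, -0.001], [0.198, 0.98, -0.0], [0.001, -0.001, -1.0]] 0.04433989213753291 4.6
gt0 [319.7 303. ]
top1 [332.2 266.6]
top2 [332.2 209.4]
top3 [306.1 266.9]
top4 [304.9 209.7]
```

View pics/w1.png

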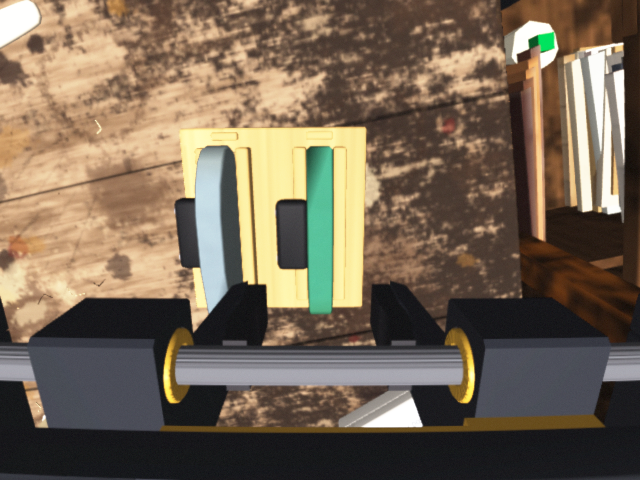

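The wrist view shows the green top edge at columns 306–332, rows 147–312. That agrees with the prediction to within 1 mm, so I'll descend and grip.

```bash
python3 -m pendant '0 .001 .03 0 0 0;0 0 .03 0 0 0;0 0 .025 0 0 0;0 0 .02 0 0 0;0 0 .014 0 0 0;0 0 0 0 0 0' 0.5
python3 -m pendant '0 0 0 0 0 0;0 0 0 0 0 0;0 0 0 0 0 0;0 0 0 0 0 0;0 0 0 0 0 0' 0 35
```

```text
time_s: 5.4
ee_pos: [0.4761, 0.3269, 0.0506]
tcp_rot: [0.099, 0.995, -0.001, -0.001]
ft_force: [0.2, -0.0, 0.1]
finger_gap: 0.0441
finger_force: 0.0
time_s: 6.02
ee_pos: [0.4774, 0.3275, 0.0526]
tcp_rot: [0.099, 0.995, 0.0, 0.001]
ft_force: [-1.2, -1.5, 4.8]
finger_gap: 0.0172
finger_force: 35.0
```

```bash
python3 -m pendant '0 0 -.01 0 0 0;0 0 -.02 0 0 0;0 0 -.03 0 0 0;0 0 -.03 0 0 0;0 0 -.03 0 0 0;0 0 0 0 0 9.8;0 0 0 0 0 9.8;0 0 0 0 0 9.8;0 0 0 0 0 9.8;0 0 0 0 0 9.8;0 0 0 0 0 9.8;0 0 0 0 0 9.8;0 0 0 0 0 10;0 0 0 0 0 0'
python3 -m pendant '-.03 -.004 0 0 0 0;-.05 -.006 0 0 0 0;-.05 -.006 0 0 0 0;-.05 -.006 0 0 0 0;-.05 -.006 0 0 0 0;-.04 -.006 0 0 0 0;-.028 -.003 0 0 0 0;0 0 0 9.5 0 0;0 0 0 9.5 0 0;0 0 0 9.5 0 0;0 0 0 9.5 0 0;0 0 0 0 0 0'
python3 - <<'E'
from h import *
s=arm.observe(); print(s['q'],R.from_quat(s['tcp_rot']).as_matrix().round(3).tolist())
snap('side','s2.png')
E
```

```text
time_s: 7.78
ee_pos: [0.4767, 0.3272, 0.1724]
tcp_rot: [0.706, 0.708, 0.0, 0.0]
ft_force: [-0.3, -0.7, -3.8]
finger_gap: 0.0174
finger_force: 35.0
time_s: 9.28
ee_pos: [0.4411, 0.0292, 0.1686]
tcp_rot: [0.667, 0.669, -0.231, -0.232]
ft_force: [-1.0, 1.6, -3.2]
finger_gap: 0.0174
finger_force: 35.0
[0.00691669 0.33971546 1.78394853 0.00363316 1.68469758 0.00237079] [[-0.003, 0.786, -0.618], [1.0, 0.003, -0.001], [0.002, -0.618, -0.786]]
```

View pics/s2.png

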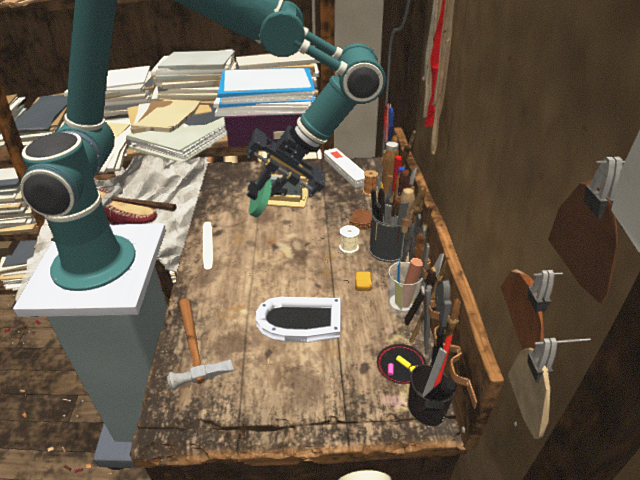

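The side view shows the form held by the gripper, leaning back about 38° over the free bench at about (262,197), with the spool and heel clear. Now I'll lower it.

```bash
python3 -m pendant '0 .0186 .0236 0 0 0;0 .0186 .0236 0 0 0;0 .0186 .0236 0 0 0;0 .0124 .0157 0 0 0;0 .0062 .0079 0 0 0;0 .003 .004 0 0 0;0 0 0 0 0 0'
python3 -m pendant '0 .0006 .0008 0 0 0;0 .0006 .0008 0 0 0;0 0 0 0 0 0'
```

```text
time_s: 10.2
ee_pos: [0.4409, 0.0292, 0.047]
tcp_rot: [0.668, 0.669, -0.23, -0.23]
ft_force: [0.5, -0.5, -3.2]
finger_gap: 0.0178
finger_force: 35.0
time_s: 10.58
ee_pos: [0.4406, 0.0292, 0.0446]
tcp_rot: [0.668, 0.669, -0.23, -0.23]
ft_force: [0.4, 0.2, -3.6]
finger_gap: 0.0175
finger_force: 35.0
```

```bash
python3 -m pendant '0 .0012 .0016 0 0 0;0 .0006 .0008 0 0 0;0 .0006 .0008 0 0 0;0 0 0 0 0 0'
```

```text
time_s: 11.08
ee_pos: [0.4403, 0.0293, 0.0404]
tcp_rot: [0.668, 0.669, -0.23, -0.23]
ft_force: [-0.0, 0.2, -3.8]
finger_gap: 0.0178
finger_force: 35.0
```

```bash
python3 -m pendant '0 0 0 0 0 0;0 0 0 0 0 0;0 0 0 0 0 0;0 0 0 0 0 0' 0.45
python3 -m pendant '0 0 -.006 0 0 0;0 0 -.01 0 0 0;0 0 -.01 0 0 0;0 0 -.01 0 0 0;0 0 -.02 0 0 0;0 0 -.03 0 0 0;0 0 -.03 0 0 0;0 0 -.03 0 0 0;0 0 -.02 0 0 0;0 0 0 -9.5 0 0;0 0 0 -9.5 0 0;0 0 0 -9.5 0 0;0 0 0 -9.5 0 0;0 -.045 0 0 0 0;0 -.045 0 0 0 0;0 0 0 0 0 0'
python3 - <<'E'
from h import *
print(arm.observe()['ee_pos'],R.from_quat(arm.observe()['tcp_rot']).as_matrix().round(3).tolist())
snap('wrist','w2.png')
E
```

```text
time_s: 11.58
ee_pos: [0.4408, 0.0292, 0.0408]
tcp_rot: [0.668, 0.669, -0.23, -0.23]
ft_force: [0.6, 0.1, 0.6]
finger_gap: 0.04
finger_force: 0.5
time_s: 13.58
ee_pos: [0.4501, 0.0293, 0.1718]
tcp_rot: [0.707, 0.708, -0.0, -0.0]
ft_force: [0.1, 0.1, 0.6]
finger_gap: 0.0398
finger_force: 0.0
[0.4501147  0.02932819 0.17178545] [[-0.001, 1.0, -0.001], [1.0, 0.001, 0.0], [0.0, -0.001, -1.0]]
```

View pics/w2.png

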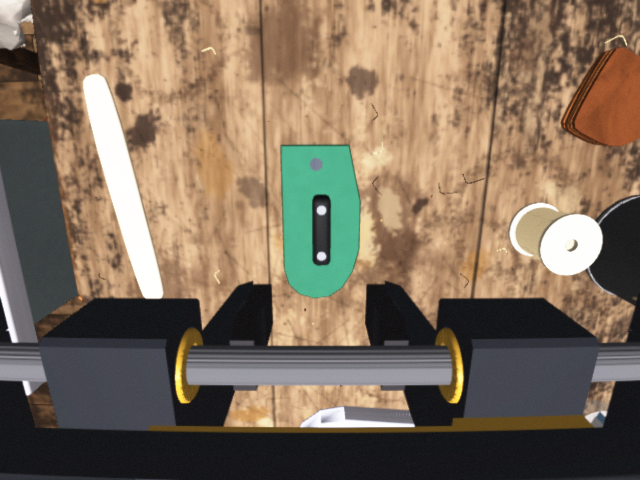

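It lies flat with the bar up: the bar runs from (321,196) to (321,265), tail at the top, toe at the bottom. I'll fit its pose.

Run:
```python
from fit import *
a=cv2.imread('pics/w2.png'); s=cv2.cvtColor(a,cv2.COLOR_BGR2HSV)
m=((s[...,0]>65)&(s[...,0]<90)&(s[...,1]>80)).astype(np.uint8)
k,l,st,_=cv2.connectedComponentsWithStats(m); b=1+st[1:,4].argmax(); ys,xs=np.where(l==b)
h=cv2.convexHull(np.c_[xs,ys].astype(np.float32))[:,0]; print(h.min(0),h.max(0)); c=ld('w2.png')
r=fitsil([(c,h)],[.452,.03,-np.pi/2],OUT,(0,.018)); p=r.x; print(p.round(4),np.degrees(p[2]),r.fun)
print('bar px',w2px(c,[p[0],p[1],.042]), 'bar by px',px2w(c,321,230.5,.042), px2w(c,321,209,.042)-px2w(c,321,257,.042))
```

```text
[281. 145.] [359. 297.]
[ 0.4526  0.0267 -1.5694] -89.91810780474245 0.04043529346416863
bar px [321.41044185 234.31870613] bar by px [0.45229621 0.02965662 0.042     ] [-0.00012468  0.03757544  0.        ]
```

Run:
```python
from fit import *
c=ld('w2.png')
for q in [(315,145,.018),(315,145,0),(318,297.5,.018),(281,200,.018),(321,195.5,.042),(321,265.5,.042),(321,230,.042)]: print(q,px2w(c,*q)[:2].round(4))
```

```text
(315, 145, 0.018) [0.4476 0.092 ]
(315, 145, 0) [0.4474 0.0916]
(318, 297.5, 0.018) [ 0.4501 -0.0361]
(281, 200, 0.018) [0.4202 0.0489]
(321, 195.5, 0.042) [0.4522 0.0563]
(321, 265.5, 0.042) [0.4524 0.0016]
(321, 230, 0.042) [0.4523 0.03  ]
```

```bash
python3 -m pendant '-.0013 .0022 .03 0 0 0;0 0 .04 0 0 0;0 0 .035 0 0 0;0 0 .025 0 0 0;0 0 .014 0 0 0;0 0 .005 0 0 0;0 0 0 0 0 0'
python3 -m pendant '0 0 0 0 0 0;0 0 0 0 0 0;0 0 0 0 0 0;0 0 0 0 0 0;0 0 0 0 0 0' 0 40
```

```text
time_s: 14.5
ee_pos: [0.4558, 0.028, 0.0228]
tcp_rot: [0.707, 0.708, 0.0, 0.0]
ft_force: [-0.5, 0.2, -0.3]
finger_gap: 0.0395
finger_force: 0.0
time_s: 15.12
ee_pos: [0.4538, 0.0279, 0.0226]
tcp_rot: [0.707, 0.708, -0.001, -0.001]
ft_force: [-4.6, 0.0, 6.8]
finger_gap: 0.0138
finger_force: 40.0
```

```bash
python3 -m pendant '0 0 -.01 0 0 0;0 0 -.03 0 0 0;0 0 -.04 0 0 0;-.0415 .0097 0 0 0 0;-.042 .0097 0 0 0 0;-.042 .0097 0 0 0 0;-.042 .0097 0 0 0 0;-.042 .0097 0 0 0 0;-.042 .0095 0 0 0 0;0 0 0 0 0 0'
python3 -m pendant '0 0 0 0 0 9.5;0 0 0 0 0 9.5;0 0 0 0 0 9.5;0 0 0 0 0 9.5;0 0 0 0 0 9.5;0 0 0 0 0 9.5;0 0 0 0 0 9.5;0 0 0 0 0 9.5;0 0 0 0 0 9.5;0 0 0 0 0 9.5;0 0 0 0 0 0;0 0 0 0 0 0'
python3 - <<'E'
from h import *
s=arm.observe();print(s['ee_pos'],R.from_quat(s['tcp_rot']).as_matrix().round(3).tolist())
snap('wrist','w3.png');snap('scene','sc3.png');snap('side','s3.png')
a=cv2.imread('pics/w3.png'); c=np.zeros((480,800,3),np.uint8); c[:,:400]=a[:,120:520]
b=cv2.imread('pics/s3.png')[230:350,230:363]; c[:360,400:799]=cv2.resize(b,(399,360),interpolation=2); cv2.imwrite('pics/c3.png',c)
E
```

```text
time_s: 16.38
ee_pos: [0.5142, -0.2265, 0.1029]
tcp_rot: [0.708, 0.706, 0.0, 0.001]
ft_force: [-0.4, 0.2, -3.5]
finger_gap: 0.0137
finger_force: 40.0
time_s: 17.88
ee_pos: [0.5129, -0.2228, 0.1022]
tcp_rot: [0.999, -0.041, -0.0, -0.0]
ft_force: [0.6, 0.5, -3.1]
finger_gap: 0.0135
finger_force: 40.0
[ 0.51292224 -0.22281635  0.10221967] [[0.997, -0.083, -0.0], [-0.083, -0.997, 0.0], [-0.0, -0.0, -1.0]]
```

View pics/c3.png

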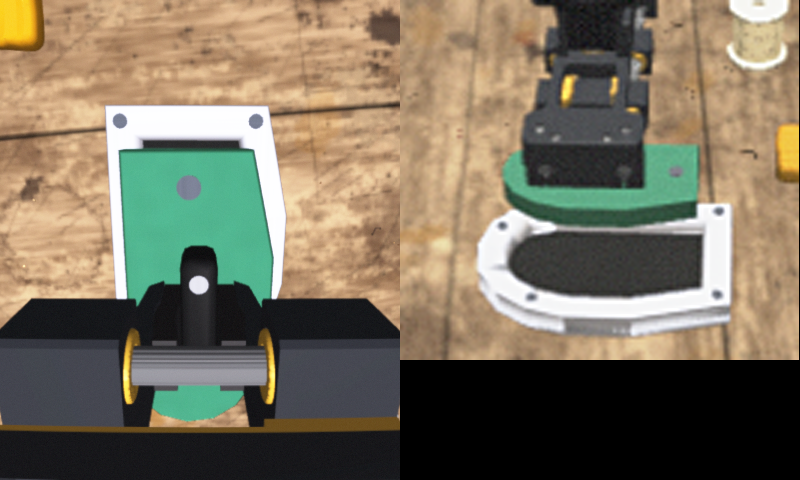

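The form is level above the nest with its outline oriented like the cutout. The nest's tail corners are at (226,106) and (389,106) in the full wrist image; the form's tail runs from (239,150) to (373,150). I'll check both offsets.

Run:
```python
from fit import *
c=ld('w3.png'); M=miter(OUT,.023)
def tw(p,q): co,si=np.cos(p[2]),np.sin(p[2]); return np.array([[co,-si],[si,co]])@q+p[:2]
n=np.array([.5115,-.2235,np.radians(175)])
print('nest tail pred',tw(n,M[0]),tw(n,M[-1]),'meas',px2w(c,389,106,.02)[:2],px2w(c,226,106,.02)[:2])
print(w2px(c,[*tw(n,M[0]),.02]),w2px(c,[*tw(n,M[-1]),.02]))
f=np.array([.5129,-.2228,np.radians(175.25)])
for e in (0,.002): print('form tail pred px',w2px(c,[*tw(f,OUT[0]+[e,0]),.0976]),w2px(c,[*tw(f,OUT[-1]+[e,0]),.0976]))
print('form tail meas',px2w(c,373,150,.0976),px2w(c,239,150,.0976),tw(f,OUT[0]),tw(f,OUT[-1]))
# two-view refit of the nest with silhouettes, per-camera
```

```text
nest tail pred [ 0.6039587 -0.176379 ] [ 0.59563969 -0.27146573] meas [ 0.59534867 -0.26962305] [ 0.60321493 -0.17579485]
[226.81780613 104.56179797] [392.16486018 105.21764091]
form tail pred px [238.47394071 147.02680619] [376.81149428 146.97803183]
form tail pred px [238.73965055 152.25377289] [376.61569095 152.21247556]
form tail meas [ 0.57482063 -0.24856811  0.0976    ] [ 0.57918161 -0.19634519  0.0976    ] [ 0.58032662 -0.19629244] [ 0.57585498 -0.25010697]
```

```bash
python3 -m pendant '-.0005 .0005 .015 0 0 0;0 0 .02 0 0 0;0 0 .015 0 0 0;0 0 .008 0 0 0;0 0 0 0 0 0'
python3 -m pendant '0 0 .003 0 0 0;0 0 .003 0 0 0;0 0 .002 0 0 0;0 0 .002 0 0 0;0 0 0 0 0 0'
```

```text
time_s: 18.65
ee_pos: [0.512, -0.2237, 0.0434]
tcp_rot: [0.999, -0.043, -0.001, -0.0]
ft_force: [0.5, -0.7, -3.1]
finger_gap: 0.0133
finger_force: 40.0
time_s: 19.27
ee_pos: [0.5125, -0.2238, 0.0342]
tcp_rot: [0.999, -0.043, -0.0, -0.0]
ft_force: [0.1, 0.4, -3.5]
finger_gap: 0.0136
finger_force: 40.0
```

```bash
python3 -m pendant '0 0 .001 0 0 0;0 0 .001 0 0 0;0 0 .001 0 0 0;0 0 .0007 0 0 0;0 0 0 0 0 0'
```

```text
time_s: 19.9
ee_pos: [0.5126, -0.2239, 0.0307]
tcp_rot: [0.999, -0.043, -0.0, 0.0]
ft_force: [0.1, 0.3, -2.3]
finger_gap: 0.0135
finger_force: 40.0
```

```bash
python3 -m pendant '0 0 .0006 0 0 0;0 0 0 0 0 0'
python3 -m pendant '0 0 0 0 0 0;0 0 0 0 0 0;0 0 0 0 0 0;0 0 0 0 0 0' 0.4
python3 -m pendant '0 0 -.005 0 0 0;0 0 -.02 0 0 0;0 0 -.04 0 0 0;0 0 -.05 0 0 0;0 0 -.03 0 0 0;0 0 0 0 0 0'
python3 - <<'E'
from h import *
snap('wrist','w4.png');snap('side','s4.png')
a=cv2.imread('pics/w4.png'); c=np.zeros((480,800,3),np.uint8); c[:,:400]=a[:,120:520]
b=cv2.imread('pics/s4.png')[250:370,230:363]; c[:360,400:799]=cv2.resize(b,(399,360),interpolation=2); cv2.imwrite('pics/c4.png',c)
E
```

```text
time_s: 20.15
ee_pos: [0.5126, -0.2239, 0.0307]
tcp_rot: [0.999, -0.043, -0.0, 0.0]
ft_force: [-2.7, 1.5, 5.7]
finger_gap: 0.0137
finger_force: 40.0
time_s: 20.65
ee_pos: [0.5127, -0.2239, 0.03]
tcp_rot: [0.999, -0.043, 0.0, 0.0]
ft_force: [-0.0, 0.2, 0.1]
finger_gap: 0.0355
finger_force: 0.0
time_s: 21.4
ee_pos: [0.5148, -0.225, 0.1788]
tcp_rot: [0.999, -0.043, 0.003, 0.001]
ft_force: [0.8, 0.1, 0.1]
finger_gap: 0.0351
finger_force: 0.0
```

View pics/c4.png

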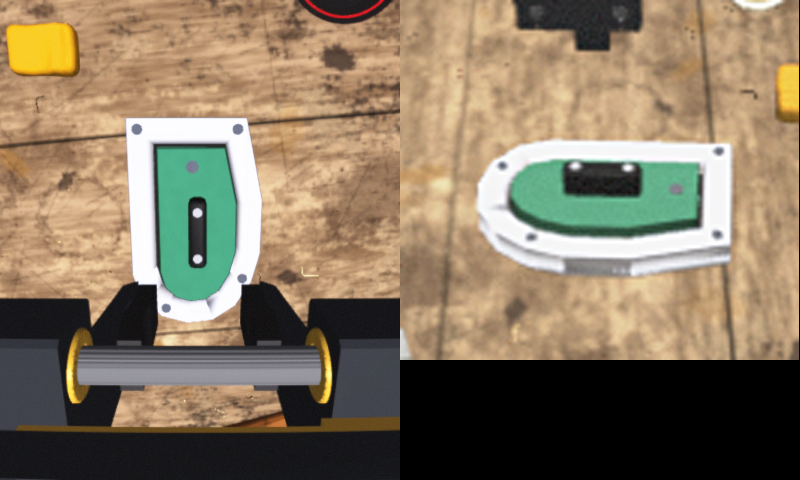

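The wrist view shows the form inside the pocket, outline at (155–237, 147–300) of the crop with even margins all round. The side view shows it level and slightly proud of the nest, as expected. Floor contact came at the expected height, so I'm handing in.

```bash
python3 -c "
from bench import arm
print(arm.close_job())"
```

```text
the job is handed in; nothing more can be done
None
```

The green form was laid on its back on the bench, let go, taken again by the bar and set in the nest. In the last pictures and height reading it is fully home and level. The grey form, wax, heel block and spool were not touched, and the job was handed in at about 21.5 s; the hand-in call returned no verdict.

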